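Hold a shelf crossbar against the sprung rack post for bolting

ROBOT

A 6-joint arm with a two-finger parallel gripper is mounted at the origin on the work surface. World frame = base frame: x ahead of the robot, y to its left, z up, the work surface at z = 0. Lengths are in mm, angles in rad, forces in N, time in s.
With the tool pointing down it reaches from about 250 to 800 mm from the base axis. Payload 3.9 kg.
Tool frame: the origin (TCP) lies on the mounting face of the last link; the fingertips stand 173 mm ahead of it and the grasp point (between the pads) lies 155 mm ahead of it; y points along the fingers, z is the direction in which the jaws open and shut, and the axes are right-handed (so a half turn about y gives the same grasp; the last joint's range is limited). The gripper opens to 85 mm and grips with 20 to 120 N. Pads are 22 mm wide; open, the fingers measure 114 mm over their backs; the gripper's body (76 mm by 85 mm) begins 54 mm behind the grasp point. The pads swing forward as they close: fully open they stand 13 mm farther back than shut.
Start: joints at [1.113, 0.26, -0.138, 1.173, 0, 1.571], TCP at [232.032, 470.932, 404.704] pointing down, gripper open.
Joint ranges: [-2.78, 2.78], [-0.83, 1.72], [-1.28, 1.37], [-1.9, 2.12], [-1.57, 1.48], [-3.14, 3.14]. Speed limits (rad/s): [2.57, 2.57, 3.14, 3.14, 3.14, 3.14].

INTERFACE

Orientations are given as a rotation vector (axis times angle).
In Python, from station import observe, snapshot, close_job gives the robot as it stands.
- The arm moves only by the shell command python3 -m pendant 'ROWS' [OPENING] [FORCE]. ROWS is JSON, a list of rows, each a list of 6 numbers: the shift along the tool's x, y, z in mm, then the turn, a rotation vector about the tool's x, y, z in rad. In form: [[dx, dy, dz, ax, ay, az], ...]. A call has 1 to 12 rows; each row shifts and turns the commanded pose from where the row before left it, along the tool's axes as they then stand; what a row does not reach is not made up. A row lasts 1/10 s, in which the tool goes at most 50 mm and 8.59 degrees, less where a joint would pass 70% of its speed; a pose out of reach is approached as far as the arm can. A call is refused whole if a number of a shift passes 50 or a number of a turn 0.15, either way. A call with a gripper value outside its range is refused whole. OPENING is the finger opening in mm, from 0 to 85.4, set as the call begins (- or left out, the last holds). The fingers move at their own pace and stop on an object; FORCE is the grip in N (left out, the last holds). Time passes only in rows, so rows that do not move let the fingers close. It gives the time, the measured TCP pose, the force and the opening at its end, in the units of the state.
- observe(): the state, without advancing time (a new reading comes with each control period).
- snapshot(name): name is "side" or "top"; returns a dict with "image" (400x640x3 uint8, blue, green, red), "fx", "fy", "cx", "cy" (pixels), "origin" and "orientation" of the camera in the world. Camera axes: x right, y down, z forward; pixel columns grow to the right and rows downward; lengths in mm; the calibration is good to about 2 mm. A picture is of the moment at which its call begins. There is no depth.
- close_job(): hands the job in, once; it reports no verdict.
The state is a dict: "t": time; "qpos": joint angles; "joint_velocities": joint speeds; "joint_torque": joint torques, N m; "tool_pos": TCP position; "tool_rot": TCP orientation; "force": force on the tool from outside, world axes, zero at the start; "torque": the same for the moment, N m; "width": finger opening in mm.
Only numpy, scipy, OpenCV 4.12 (cv2) and the standard library are available. Lean on these libraries where they do the work, as an engineer would, in place of code of your own. Each camera call takes 0.05 s, during which the arm holds its last target.

TASK

Pick up the white shelf crossbar that has the upright plate on one end (not the plain one), lay it on the bed of the assembly jig and push its plate squarely and centrally, flat against the sprung white post, until the post's pointer stands between the two raised marks on the scale. Finish while still holding it there with that steady push (about 10 N), bar resting flat on the bed, so that a colleague can bolt it on: the program ends holding, nothing is let go. Never ram the post to the end of its travel, and leave everything else on the bench where it is.

Things in the scene. Friction and masses are not known exactly. Their poses are not given: they have to be found in the camera images.
- crossbar: The part: white steel shelf crossbar, 0.35 kg, lying underside down. Box bar 36 mm wide, 40 high, from 80 mm behind the origin to 74 ahead; at its front an upright plate 6 mm thick, 60 wide, 70 high (from the bar's underside up), outer face 80 mm ahead of the origin. Origin: underside, halfway along, near the centre of mass (grip here, across the width). x along the bar to the plate, z up.
- crossbar_face (a point): Point on the crossbar: lower edge of the plate's outer face, middle of its width (80 mm along x from the crossbar's origin).
- plain_bar: A bystander: white crossbar of the same section (160 x 36 x 40 mm) without any end plate. Origin: middle of its underside, x along it. The two bars may have swapped places.
- jig: Fixed jig, place and heading vary. Origin: on the bench below the middle of the post's face at rest. x: direction of push, z up. Aluminium bed 100 mm wide, flat top 20 mm high, from 190 mm before the origin (open side, for the bar) to 160 beyond. Springs and a steel block behind the post; on its +y side (47 to 81 mm off centre, 10 to 95 beyond the origin) a 36 mm high scale ledge with two raised marks.
- post_face (a point): Middle of the sprung post's flat face, at the height of the bed's top; moves with the post. The post is white with square holes, 60 mm wide, 45 deep, top 127 mm above the bench; a dark pointer, 46 mm high, sticks out of its +y side over the scale.
- post (a joint): How far the post is pushed back along the jig's x, m: 0 at rest, 0.032 at its hard end. The spring needs 2 N to start and 0.5 N more per mm (9.5 N at 0.015). The pointer is wholly between the marks from 0.010 (7 N) to 0.020 (12 N). It springs back when the push ceases.
- carton_a: Bystander: closed carton 70 x 100 x 55 mm; origin: middle of its underside.
- carton_b: Bystander: closed carton 80 x 60 x 45 mm; origin: middle of its underside.
- tape_roll: Bystander: roll of packing tape lying flat, 96 mm across, 48 mm high; origin: middle of its underside.
- screwdriver: Bystander: screwdriver lying on the bench between robot and jig, its length along its x.
- wrench: Bystander: wrench lying on the bench in front of the robot, its length along its x.
- bolt_tray: Bystander: grey open tray with bolts, 90 x 120 x 30 mm; origin: middle of its underside.
Not all that is in view belongs to the job. What is shaped like the crossbar but red is not meant.

How it is judged (in metres and radians):
On the way:
1. the crossbar is lifted clear of the bench (height (world z) of crossbar above 0.012 m), for 0.2 s.
At the end, for the whole second after the job is handed in: To the last second: fingers bear on the crossbar (over 2 N); it is still, on the bed within 5 mm, level within 0.06 rad, centred within 7 mm, in line within 0.07 rad; its plate presses the post with 5 to 15 N; the post is pushed back 10 to 20 mm (pointer between the marks) (value of joint post between 0.01 and 0.02 m and contact force between crossbar and post between 5 and 15 N and x of crossbar_face in the frame of jig between 0.007 and 0.023 m and y of crossbar_face in the frame of jig between -0.007 and 0.007 m and z of crossbar_face in the frame of jig between 0.016 and 0.025 m and angle between the x axis of crossbar and the x axis of jig, either way round below 0.07 rad and angle between crossbar's own z axis and vertical below 0.06 rad and linear speed of crossbar below 0.01 m/s and contact force between the fingers and crossbar above 2 N); the arm keeps its last pose, push and grip.
It fails at once if the post is rammed to the end of its travel (over 30 mm) (value of joint post above 0.03 m).
It fails at once if another thing on the bench is moved by more than 25 mm (distance of any of plain_bar, carton_a, carton_b, tape_roll, screwdriver, wrench, bolt_tray from where it was at the start of the episode above 0.025 m).
It also fails if it takes over 43 s, if anything falls off the work surface, if the arm or the gripper's body presses on something with over 40 N, if the wrist force passes 120 N, or if a joint passes its speed limit or range.

## Working session

There is one attempt and no reset: what is moved stays moved. The work goes in short steps, Python scripts to look and compute and a shell command to move; the robot and the scene stay as the last step left them, time stands still between calls to the robot, and variables do not carry over. Pictures are saved under pics/ and viewed, and the job is handed in when it is done.

```bash
mkdir -p pics; ls
python3 - <<'E'
from station import observe, snapshot
import cv2,numpy as np
s=observe(); print(s)
for n in("top","side"):
    d=snapshot(n); cv2.imwrite(f"pics/{n}0.png",d["image"]); print({k:v for k,v in d.items() if k!="image"})
E
```

```text
pics
{'t': 0.0, 'qpos': array([ 1.11301807e+00,  2.60703333e-01, -1.39379734e-01,  1.17269363e+00,
        1.02600838e-05,  1.57081030e+00]), 'joint_velocities': array([ 0.00033115, -0.00077072, -0.00054247, -0.00111442,  0.00030044,
       -0.00047554]), 'joint_torque': array([ 2.68803444e-03, -4.05674565e+01,  2.53924870e+01,  1.85624178e-02,
        1.35028995e-04, -5.82953035e-06]), 'tool_pos': array([231.8755835 , 470.64028253, 403.85039807]), 'tool_rot': array([-1.5427569 ,  0.35943868, -0.35871181]), 'force': array([ 0.08822129,  0.05531195, -0.05600462]), 'torque': array([0.00587674, 0.03264859, 0.01347014]), 'width': 85.37667667352959}
{'fx': 369.35446599686367, 'fy': 369.35446599686367, 'cx': 318.7454584441174, 'cy': 198.27720899850115, 'origin': array([ 419.9388203 ,  128.40353917, 1183.31027482]), 'orientation': array([-2.16488198,  2.21166551, -0.11269011])}
{'fx': 444.4147451385068, 'fy': 444.4147451385068, 'cx': 321.2731918490344, 'cy': 199.79035101047603, 'origin': array([ 373.45748506, -585.05990557,  863.05623083]), 'orientation': array([-2.41928416,  0.2334579 , -0.08656945])}
```

View pics/top0.png

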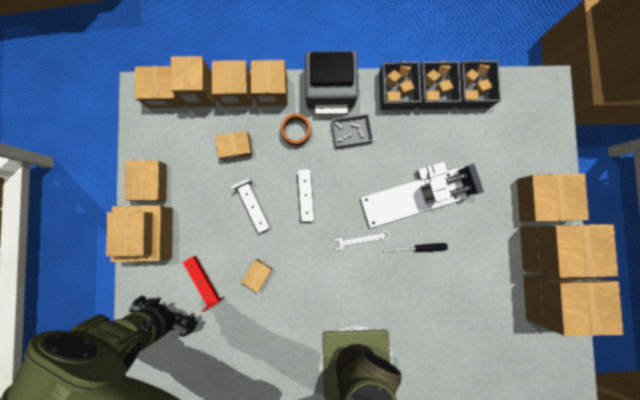

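View pics/side0.png

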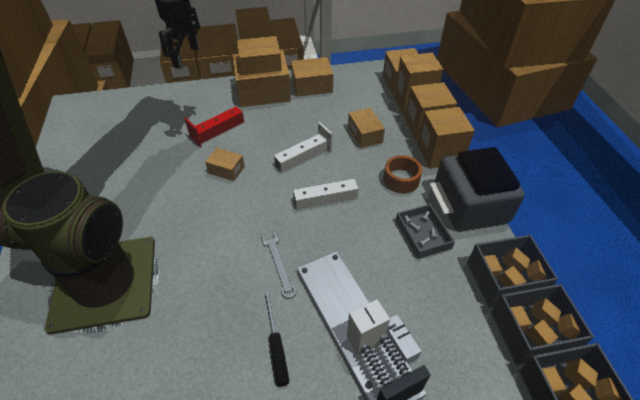

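Top view candidates: the white bar with its plate at the upper-left end (252,208), the plain white bar (305,195), and the red lookalike with a plate (202,283). I choose (252,208), which appears at (303,150) in the side view. The jig bed runs from (365,210) to (480,180), with the post at about (432,190). Next I check both in close crops.

Run:
```python
import cv2,numpy as np
t=cv2.imread("pics/top0.png"); s=cv2.imread("pics/side0.png")
a=cv2.resize(t[165:245,215:335],(780,520),interpolation=cv2.INTER_CUBIC); cv2.imwrite("pics/c_bar.png",a)
a=cv2.resize(t[155:235,350:490],(798,456),interpolation=cv2.INTER_CUBIC); cv2.imwrite("pics/c_jig.png",a)
a=cv2.resize(s[240:400,280:440],(600,600),interpolation=cv2.INTER_CUBIC); cv2.imwrite("pics/c_jigs.png",a)
```

```text
(no output)
```

View pics/c_bar.png

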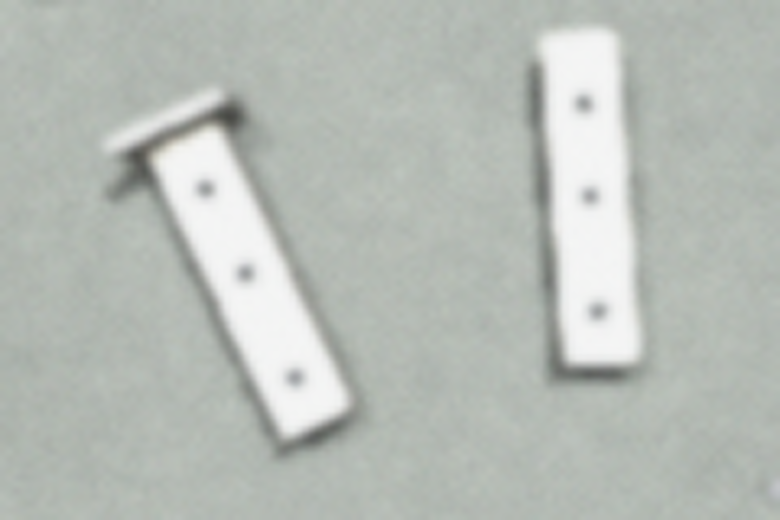

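View pics/c_jig.png

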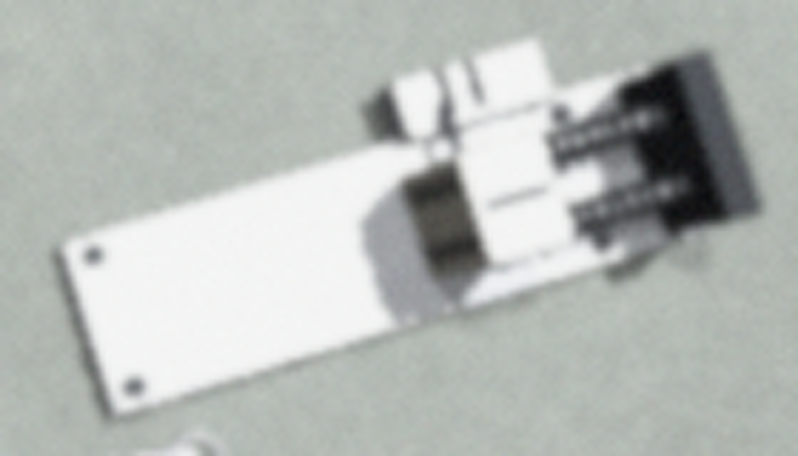

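View pics/c_jigs.png

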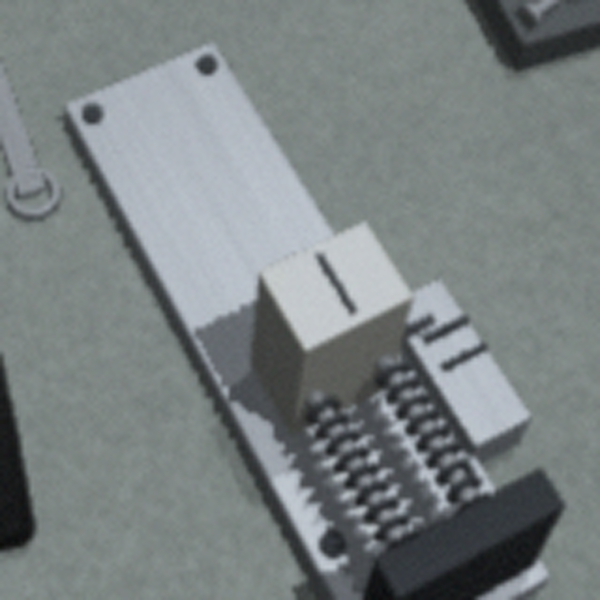

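The chosen part has the upright plate at its upper-left end and three holes along it, while the plain bar has no plate. Crop of the jig: bed corners at about (362,198) and (371,227), post top at about (440,187), scale on its upper side. The push runs right and slightly up. Next I measure both.

```bash
cat > h.py <<'E'
import numpy as np,cv2
from scipy.spatial.transform import Rotation as R
from station import observe,snapshot
def ray(d,uv,z):
    uv=np.atleast_2d(np.asarray(uv,float))
    v=np.c_[(uv[:,0]-d["cx"])/d["fx"],(uv[:,1]-d["cy"])/d["fy"],np.ones(len(uv))]
    v=R.from_rotvec(d["orientation"]).apply(v); o=d["origin"]
    return o+v*((z-o[2])/v[:,2])[:,None]
def proj(d,P):
    p=R.from_rotvec(d["orientation"]).inv().apply(np.atleast_2d(P)-d["origin"])
    return np.c_[p[:,0]/p[:,2]*d["fx"]+d["cx"],p[:,1]/p[:,2]*d["fy"]+d["cy"]]
def mask(img,thr,box):
    g=cv2.cvtColor(img,cv2.COLOR_BGR2GRAY); m=np.zeros_like(g); x0,y0,x1,y1=box
    m[y0:y1,x0:x1]=(g[y0:y1,x0:x1]>thr)*255; return m
E
python3 - <<'E'
from h import *
d=snapshot("top"); im=d["image"]
g=cv2.cvtColor(im,cv2.COLOR_BGR2GRAY); print("bench",np.median(g[200:240,220:340]))
def hullrect(thr,box,z):
    up=cv2.resize(g,None,fx=4,fy=4,interpolation=cv2.INTER_CUBIC); x0,y0,x1,y1=[4*b for b in box]
    m=np.zeros_like(up); m[y0:y1,x0:x1]=(up[y0:y1,x0:x1]>thr)*255
    c=max(cv2.findContours(m,0,cv2.CHAIN_APPROX_NONE)[0],key=cv2.contourArea)[:,0]
    uv=(c+0.5)/4-0.5
    return uv,ray(d,uv,z)[:,:2]
# bar
for nm,box in(("target",(225,170,285,245)),("plain",(290,160,320,230))):
    uv,P=hullrect(210,box,40)
    if nm=="target":
        pass
    r=cv2.minAreaRect(P.astype(np.float32)); print(nm,r); 
    pts=P
    if nm=="target":
        ax=np.array([0,0.]); c=P.mean(0)
        _,_,V=np.linalg.svd(P-c); a=V[0]; a=a if a[0]>0 else -a
        s=(P-c)@a
        P2=P[s<s.max()-30]; r=cv2.minAreaRect(P2.astype(np.float32)); print("trim",r,cv2.boxPoints(r))
        print("axis",a)
uv,P=hullrect(210,(355,150,490,235),20)
P=P[uv[:,0]<415]
r=cv2.minAreaRect(P.astype(np.float32));print("jig",r,cv2.boxPoints(r))
# ends of plate outer top edge in world z=70, post top z=127 crop corners
sc=lambda p,ox,oy,fx,fy:np.array([[ox+(x+.5)/fx-.5,oy+(y+.5)/fy-.5] for x,y in p])
print("plate top outer", ray(d,sc([(104,145),(220,88)],215,165,6.5,6.5),70))
print("post top front L/R", ray(d,sc([(455,165),(487,268)],350,155,5.7,5.7),127), ray(d,sc([(548,155),(575,245)],350,155,5.7,5.7),127))
print("bed corners",ray(d,sc([(62,243),(112,418)],350,155,5.7,5.7),20))
E
```

```text
bench 183.0
target ((489.9390563964844, 308.4908752441406), (149.02333068847656, 35.33143997192383), 24.67742919921875)
trim ((476.30108642578125, 302.224609375), (119.00596618652344, 35.33143997192383), 24.677425384521484) [[414.85675 293.43393]
 [429.60797 261.3292 ]
 [537.7454  311.0153 ]
 [522.9942  343.12003]]
axis [0.9078463  0.41930311]
plain ((527.6731567382812, 145.7039794921875), (160.56747436523438, 37.407508850097656), 3.4874885082244873)
jig ((494.9346008300781, -129.42132568359375), (100.7397232055664, 181.92190551757812), 15.78535270690918) [[ 421.7198   -55.59306]
 [ 471.2088  -230.65425]
 [ 568.1494  -203.24959]
 [ 518.6604   -28.1884 ]]
plate top outer [[552.3858786  370.67924739  70.        ]
 [578.02899774 316.8217033   70.        ]]
post top front L/R [[ 543.90166042 -215.05513877  127.        ]
 [ 491.12079863 -228.86751938  127.        ]] [[ 548.07711832 -262.88631299  127.        ]
 [ 501.87438395 -274.32581219  127.        ]]
bed corners [[517.19002939 -28.0597385   20.        ]
 [419.64995419 -52.67020671  20.        ]]
```

```bash
cat > ov.py <<'E'
from h import *
def pose(o,th): return lambda p:np.c_[[o[0]+p[0]*np.cos(th)-p[1]*np.sin(th)],[o[1]+p[0]*np.sin(th)+p[1]*np.cos(th)],[p[2]]][0]
def dots(d,F,pts,crop,f,name,col=(0,0,255)):
    x0,y0,x1,y1=crop; im=cv2.resize(d["image"][y0:y1,x0:x1],None,fx=f,fy=f,interpolation=cv2.INTER_CUBIC)
    for p in pts:
        u,v=proj(d,F(p))[0]; cv2.circle(im,(int((u-x0+.5)*f),int((v-y0+.5)*f)),2,col,-1)
    return im
J=pose((521.9,-224.7),np.deg2rad(-74.2)); B=pose((494.5,310.5),np.deg2rad(24.7))
JP=[(-190,-50,20),(-190,50,20),(160,-50,20),(160,50,20),(-50,-50,20),(-50,50,20),(0,-30,127),(0,30,127),(45,30,127),(45,-30,127),(10,47,36),(10,81,36),(95,47,36),(95,81,36)]
BP=[(-80,-18,40),(-80,18,40),(74,18,40),(74,-18,40),(80,-30,70),(80,30,70),(74,30,70),(74,-30,70),(0,0,40)]
E
python3 - <<'E'
from ov import *
t=snapshot("top");s=snapshot("side")
A=dots(t,J,JP,(355,155,490,235),5.9,"")
C=dots(s,J,JP,(290,240,440,400),3.7,"")
cv2.imwrite("pics/ovj_t.png",A);cv2.imwrite("pics/ovj_s.png",C)
A=dots(t,B,BP,(225,170,285,245),6,"");C=dots(s,B,BP,(265,115,340,175),5,"")
h=np.zeros((450,A.shape[1]+C.shape[1],3),np.uint8);h[:A.shape[0],:A.shape[1]]=A;h[:C.shape[0],A.shape[1]:]=C
cv2.imwrite("pics/ovb.png",h)
E
```

```text
(no output)
```

View pics/ovj_t.png

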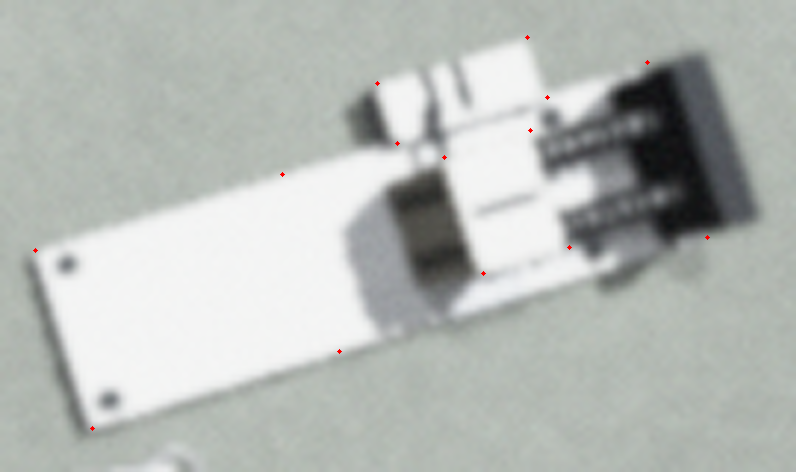

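View pics/ovj_s.png

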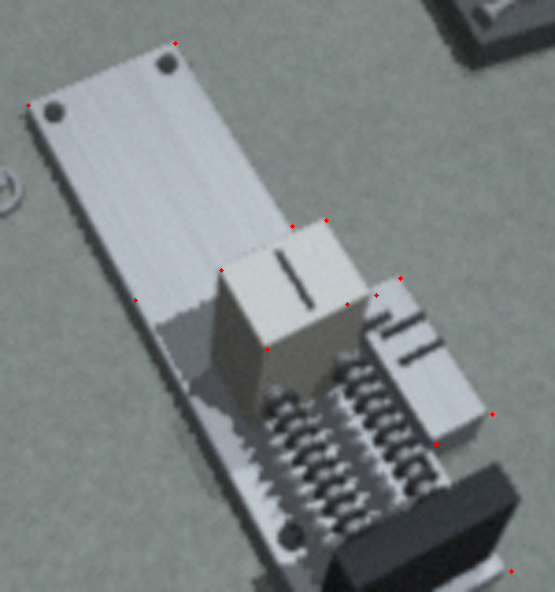

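View pics/ovb.png

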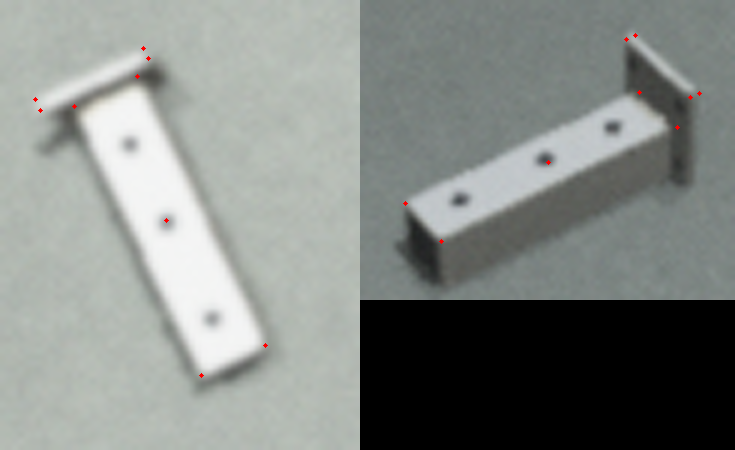

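Both fits agree with both views to about 2 mm. Bar origin ≈ (493.5,310) at heading 24.7°, jig origin ≈ (522,-225) at heading -74.2°. Now I work out the approach.

```bash
cat > go.py <<'E'
from h import *
import sys
def plan(x,y,z,th,flip=None,q=None):
    """remaining move to tool pointing down at TCP x,y,z with jaw axis across heading th(deg); shift in current tool axes, turn rotvec in tool axes"""
    s=observe(); Rc=R.from_rotvec(s["tool_rot"]); best=None
    for f in (0,180):
        a=np.deg2rad(th+90+f); zt=np.array([np.cos(a),np.sin(a),0]); yt=np.array([0,0,-1.]); xt=np.cross(yt,zt)
        Rt=R.from_matrix(np.c_[xt,yt,zt]); rv=(Rc.inv()*Rt).as_rotvec()
        if flip is None:
            if best is None or np.linalg.norm(rv)<np.linalg.norm(best[1]): best=(f,rv,Rt)
        elif f==flip: best=(f,rv,Rt)
    f,rv,Rt=best; dw=np.array([x,y,z])-s["tool_pos"]
    np.set_printoptions(precision=4,suppress=True)
    print("t",round(s["t"],2),"pos",s["tool_pos"],"q",s["qpos"],"w",s["width"],"F",s["force"])
    print("flip",f,"turn",rv,"dworld",dw,"shift cur axes",Rc.inv().apply(dw),"shift final axes",Rt.inv().apply(dw))
    return s
E
python3 - <<'E'
from go import *
s=observe(); print(R.from_rotvec(s["tool_rot"]).as_matrix())
for f in(0,180):
    plan(493.5,310,330,24.7,f)
E
```

```text
[[ 8.97035612e-01 -3.94309815e-04  4.41958092e-01]
 [-4.41958268e-01 -8.02298236e-04  8.97035253e-01]
 [ 8.72392016e-07 -9.99999600e-01 -8.93958572e-04]]
t 0.25 pos [231.9737 470.7981 404.3117] q [ 1.113   0.2603 -0.1387  1.1727 -0.      1.5708] w 85.26042795854292 F [0.7545 0.8273 0.359 ]
flip 0 turn [ 0.0008 -0.8889 -0.0004] dworld [ 261.5263 -160.7981  -74.3117] shift cur axes [305.6644  74.3376 -28.5914] shift final axes [ 170.4066   74.3117 -255.3696]
t 0.25 pos [231.9737 470.7981 404.3117] q [ 1.113   0.2603 -0.1387  1.1727 -0.      1.5708] w 85.26042795854292 F [0.7545 0.8273 0.359 ]
flip 180 turn [0.0005 2.2527 0.001 ] dworld [ 261.5263 -160.7981  -74.3117] shift cur axes [305.6644  74.3376 -28.5914] shift final axes [-170.4066   74.3117  255.3696]
```

```bash
python3 -m pendant '[[38,9,-4,0,0,0],[38,9,-4,0,0,0],[38,9,-4,0,0,0],[38,9,-4,0,0,0],[38,9,-4,0,0,0],[38,9,-4,0,0,0],[38,9,-4,0,0,0],[38,9,-1,0,0,0]]' 85 && python3 -m pendant '[[0,0,0,0,-0.148,0],[0,0,0,0,-0.148,0],[0,0,0,0,-0.148,0],[0,0,0,0,-0.148,0],[0,0,0,0,-0.148,0],[0,0,0,0,-0.149,0],[0,0,0,0,0,0],[0,0,0,0,0,0]]'
python3 - <<'E'
from go import *
plan(493.5,310,179,24.7,0)
E
```

```text
t: 1.05
tool_pos: [493.0, 309.3, 332.3]
tool_rot: [-1.541, 0.359, -0.359]
force: [-0.8, 1.4, 0.6]
width: 85.2
t: 1.85
tool_pos: [491.9, 310.5, 332.6]
tool_rot: [-1.545, -0.336, 0.336]
force: [-0.3, 0.2, -0.8]
width: 85.0
t 1.85 pos [491.8968 310.5331 332.5851] q [ 0.5631  0.394  -0.1324  1.0447  0.      0.135 ] w 84.96242436241329 F [-0.2824  0.2301 -0.8428]
flip 0 turn [ 0.     -0.003  -0.0002] dworld [   1.6032   -0.5331 -153.5851] shift cur axes [  1.2729 153.5849  -1.1472] shift final axes [  1.2338 153.5851  -1.1542]
```

```bash
python3 -m pendant '[[1.2,25,-1.1,0,-0.003,0],[0,30,0,0,0,0],[0,30,0,0,0,0],[0,25,0,0,0,0],[0,20,0,0,0,0],[0,15,0,0,0,0],[0,8.5,0,0,0,0],[0,0,0,0,0,0],[0,0,0,0,0,0]]'
python3 - <<'E'
from go import *
plan(493.5,310,179,24.7,0)
s=snapshot("side");cv2.imwrite("pics/g1.png",cv2.resize(s["image"][20:220,200:420],None,fx=3,fy=3))
E
```

```text
t: 2.75
tool_pos: [493.7, 310.3, 179.7]
tool_rot: [-1.544, -0.34, 0.339]
force: [-1.2, 0.5, -0.1]
width: 84.8
t 2.75 pos [493.7426 310.2599 179.6963] q [ 0.561   0.5364 -0.3414  0.6923 -0.      0.1276] w 84.83641401905159 F [-1.1843  0.5215 -0.0899]
flip 0 turn [-0.0001  0.0024  0.0007] dworld [-0.2426 -0.2599 -0.6963] shift cur axes [-0.3298  0.696  -0.134 ] shift final axes [-0.329   0.6963 -0.1348]
```

View pics/g1.png

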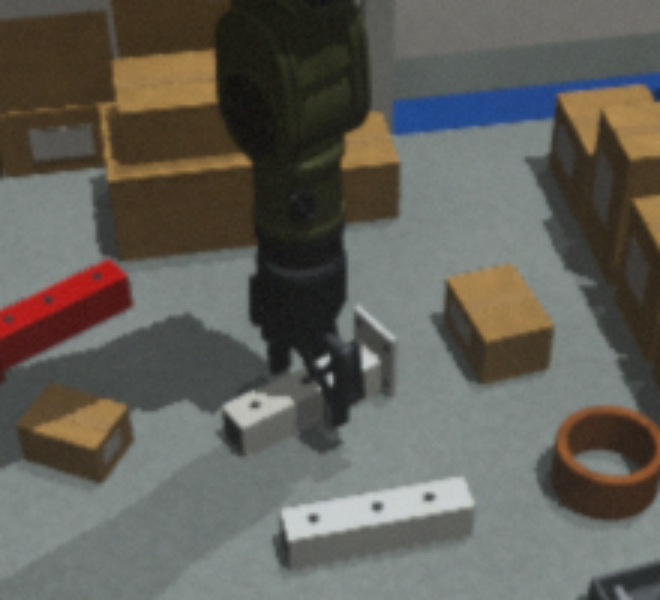

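The fingers straddle the plated bar at its middle (crop ≈ (310,380)). Closing and lifting.

```bash
python3 -m pendant '[[0,0,0,0,0,0],[0,0,0,0,0,0],[0,0,0,0,0,0],[0,0,0,0,0,0],[0,0,0,0,0,0],[0,0,0,0,0,0],[0,0,0,0,0,0],[0,0,0,0,0,0]]' 20 90 && python3 -m pendant '[[0,0,0,0,0,0],[0,-5,0,0,0,0],[0,-10,0,0,0,0],[0,-15,0,0,0,0],[0,-20,0,0,0,0],[0,-20,0,0,0,0],[0,-20,0,0,0,0],[0,-10,0,0,0,0],[0,0,0,0,0,0],[0,0,0,0,0,0]]'
python3 - <<'E'
from go import *
plan(490.6,-114,280,-74.2,0)
s=snapshot("side");cv2.imwrite("pics/g2.png",cv2.resize(s["image"][20:220,200:420],None,fx=3,fy=3))
E
```

```text
t: 3.6
tool_pos: [493.8, 310.4, 179.9]
tool_rot: [-1.543, -0.341, 0.34]
force: [-0.6, 0.3, 6.0]
width: 34.9
t: 4.6
tool_pos: [493.2, 309.8, 278.6]
tool_rot: [-1.544, -0.34, 0.341]
force: [-0.3, -1.0, -4.7]
width: 34.9
t 4.6 pos [493.1838 309.8401 278.608 ] q [ 0.5609  0.4354 -0.2166  0.9198 -0.0001  0.1268] w 34.933674704520406 F [-0.2717 -1.0134 -4.6535]
flip 0 turn [ 0.001   1.7292 -0.0005] dworld [  -2.5838 -423.8401    1.392 ] shift cur axes [-180.6316   -1.1438 -383.4319] shift final axes [ 407.1231   -1.392  -117.8895]
```

View pics/g2.png

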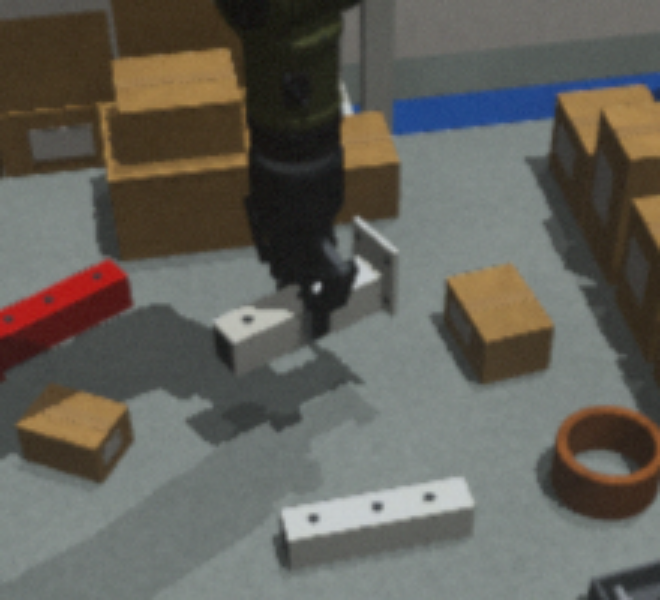

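Lifted level, held mid-bar. Carrying it over to the open side of the jig, then turning.

```bash
python3 -m pendant '[[-9,0,-19,0,0,0],[-15,0,-31,0,0,0],[-20,0,-42,0,0,0],[-20,0,-42,0,0,0],[-20,0,-42,0,0,0],[-20,0,-42,0,0,0],[-20,0,-42,0,0,0],[-20,0,-42,0,0,0],[-20,0,-42,0,0,0],[-11,0,-25,0,0,0],[-5.6,0,-14.4,0,0,0],[0,0,0,0,0,0]]' && python3 -m pendant '[[0,0,0,0,0.144,0],[0,0,0,0,0.144,0],[0,0,0,0,0.144,0],[0,0,0,0,0.144,0],[0,0,0,0,0.144,0],[0,0,0,0,0.144,0],[0,0,0,0,0.144,0],[0,0,0,0,0.144,0],[0,0,0,0,0.144,0],[0,0,0,0,0.144,0],[0,0,0,0,0.144,0],[0,0,0,0,0.144,0]]' && python3 -m pendant '[[0,0,0,0,0,0],[0,0,0,0,0,0],[0,0,0,0,0,0]]'
python3 - <<'E'
from go import *
plan(490.6,-114,210,-74.2,0)
from ov import *
t=snapshot("top");s=snapshot("side")
cv2.imwrite("pics/p1t.png",cv2.resize(t["image"][140:260,320:500],None,fx=4,fy=4)); cv2.imwrite("pics/p1s.png",cv2.resize(s["image"][200:400,250:450],None,fx=3,fy=3))
E
```

```text
t: 5.85
tool_pos: [490.8, -115.2, 278.4]
tool_rot: [-1.544, -0.337, 0.339]
force: [-0.1, 1.2, -2.7]
width: 35.1
t: 7.05
tool_pos: [490.7, -112.0, 278.6]
tool_rot: [-1.326, 1.007, -1.004]
force: [-0.3, 0.1, -2.1]
width: 35.2
t: 7.35
tool_pos: [490.9, -113.1, 279.0]
tool_rot: [-1.329, 1.001, -1.0]
force: [0.1, 0.6, -3.0]
width: 35.0
t 7.35 pos [ 490.882  -113.08    278.9991] q [-0.2265  0.3138 -0.412   0.8455  0.0003  1.0643] w 35.00865326730211 F [ 0.14    0.5984 -3.0305]
flip 0 turn [ 0.0003  0.0042 -0.0005] dworld [ -0.282   -0.92   -68.9991] shift cur axes [ 0.8411 68.9989 -0.503 ] shift final axes [ 0.8085 68.9991 -0.5218]
```

View pics/p1t.png

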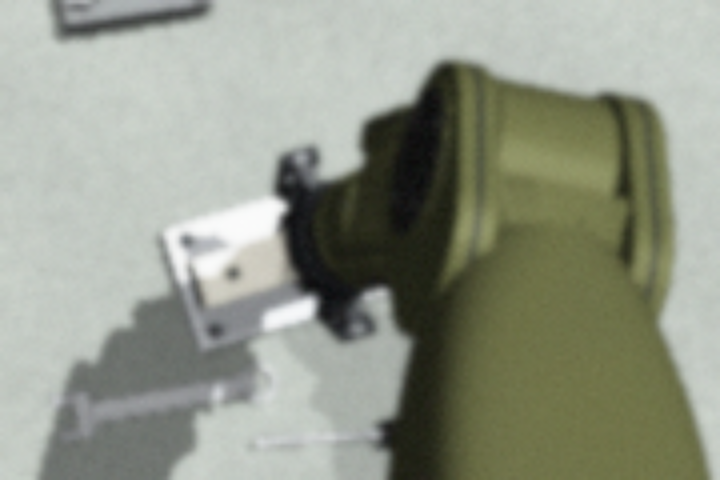

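View pics/p1s.png

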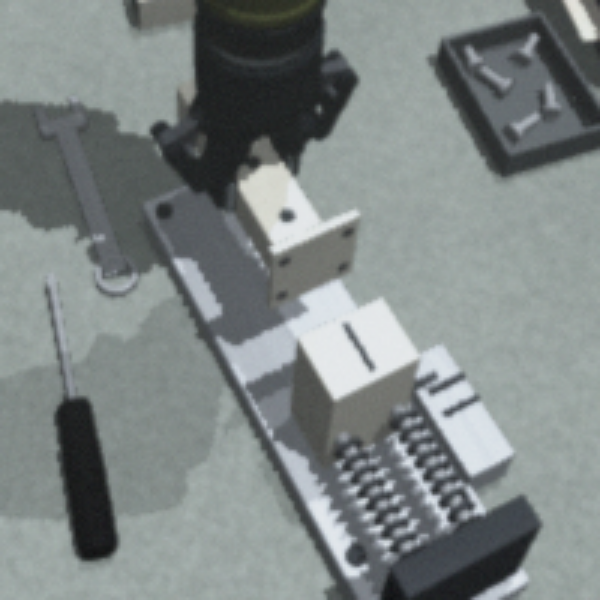

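Held level and in line with the jig, with the plate facing the post. Lowering to near the bed.

```bash
python3 -m pendant '[[0.8,10,-0.5,0,0.004,0],[0,15,0,0,0,0],[0,15,0,0,0,0],[0,14,0,0,0,0],[0,10,0,0,0,0],[0,6,0,0,0,0],[0,0,0,0,0,0],[0,0,0,0,0,0]]'
python3 - <<'E'
from go import *
plan(490.6,-114,201,-74.2,0)
from ov import *
o=observe()["tool_pos"]; dz=o[2]-179.8
Bh=pose((o[0],o[1]),np.deg2rad(-74.2))
s=snapshot("side");t=snapshot("top")
P=[(x,y,z+dz) for x,y,z in [(80,-30,70),(80,30,70),(80,-30,0),(80,30,0),(74,18,40),(74,-18,40),(-80,18,40),(-80,-18,40)]]
im=dots(s,Bh,P,(290,240,440,400),3.7,"")
Jd=dots(s,J,JP,(290,240,440,400),3.7,"",(0,255,0)); im[(Jd==[0,255,0]).all(2)]=(0,255,0)
cv2.imwrite("pics/p2s.png",im)
cv2.imwrite("pics/p2t.png",dots(t,Bh,P,(340,160,480,240),5.5,""))
E
```

```text
t: 8.25
tool_pos: [490.9, -114.7, 209.4]
tool_rot: [-1.326, 1.005, -1.006]
force: [-1.3, -0.2, -2.1]
width: 34.9
t 8.25 pos [ 490.8567 -114.7331  209.3902] q [-0.2296  0.3927 -0.5086  0.6692  0.      1.0682] w 34.94693141344166 F [-1.3014 -0.1873 -2.0917]
flip 0 turn [-0.0003 -0.0028  0.0002] dworld [-0.2567  0.7331 -8.3902] shift cur axes [-0.7765  8.39   -0.0524] shift final axes [-0.7753  8.3902 -0.0474]
```

View pics/p2s.png

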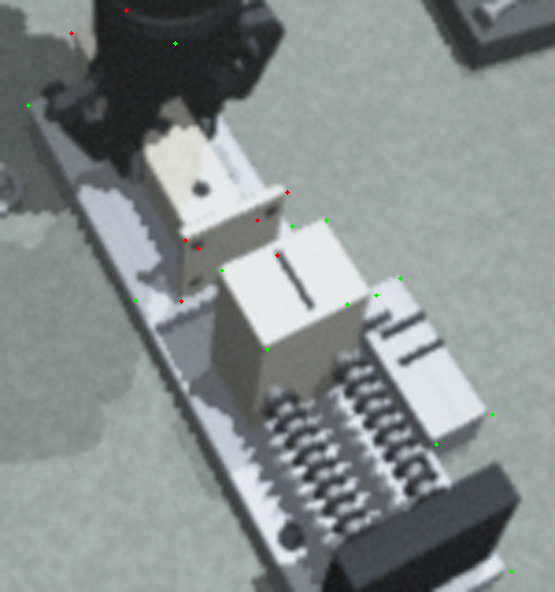

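View pics/p2t.png

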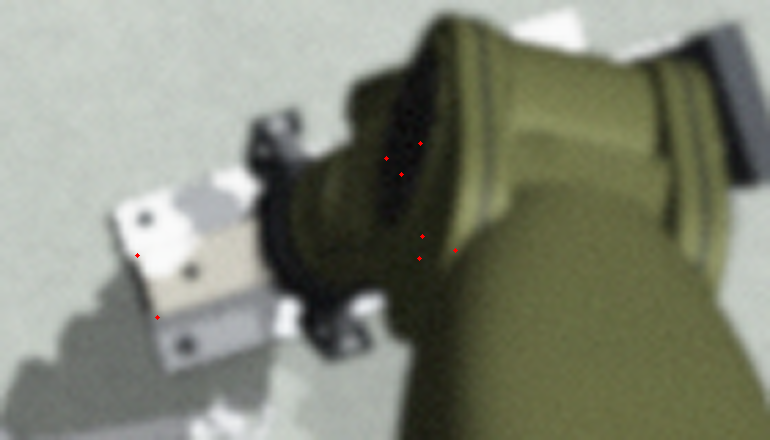

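The predicted points (red) sit on the plate corners at (185,240) and (287,192) to about a pixel, and the bar is in line with the bed. Now settling it onto the bed slowly.

```bash
python3 -m pendant '[[0,3,0,0,-0.003,0],[0,2.5,0,0,0,0],[0,1.5,0,0,0,0],[0,1,0,0,0,0],[0,0,0,0,0,0],[0,0,0,0,0,0],[0,0,0,0,0,0]]';python3 -m pendant '[[0,1,0,0,0,0],[0,0,0,0,0,0],[0,0,0,0,0,0]]'; python3 -m pendant '[[0,0.7,0,0,0,0],[0,0,0,0,0,0],[0,0,0,0,0,0]]'
```

```text
t: 9.05
tool_pos: [490.7, -114.7, 201.3]
tool_rot: [-1.327, 1.003, -1.004]
force: [0.1, -0.4, -2.9]
width: 35.0
t: 9.35
tool_pos: [490.6, -114.6, 200.2]
tool_rot: [-1.327, 1.004, -1.003]
force: [0.4, -0.5, -3.4]
width: 34.9
t: 9.65
tool_pos: [490.6, -114.6, 199.9]
tool_rot: [-1.327, 1.003, -1.004]
force: [-1.4, -0.1, 3.4]
width: 35.3
```

In contact with the bed (about 6 N). Advancing toward the post.

```bash
python3 -m pendant '[[3,0,0,0,0,0],[5,0,0,0,0,0],[6,0,0,0,0,0],[6,0,0,0,0,0],[5,0,0,0,0,0],[3,0,0,0,0,0],[0,0,0,0,0,0],[0,0,0,0,0,0],[0,0,0,0,0,0]]'
python3 - <<'E'
from go import *
from ov import *
s=plan(490.6,-114,200,-74.2,0)
print("push F",-s["force"]@[.272,-.962,0], "lat",s["force"]@[.962,.272,0])
r=s["tool_pos"][:2]-[521.9,-224.7]; print("jig x,y",r@[.272,-.962],r@[.962,.272])
d=snapshot("side"); im=cv2.resize(d["image"][260:400,310:440],None,fx=4.2,fy=4.2,interpolation=cv2.INTER_CUBIC); cv2.imwrite("pics/p3s.png",im)
E
```

```text
t: 10.55
tool_pos: [498.6, -141.5, 199.9]
tool_rot: [-1.326, 1.003, -1.004]
force: [-1.1, 3.9, 4.8]
width: 34.8
t 10.55 pos [ 498.6301 -141.4907  199.9196] q [-0.2767  0.424  -0.4856  0.6602  0.0008  1.0179] w 34.76601007572165 F [-1.0696  3.8824  4.8468]
flip 0 turn [-0.0012  0.0004 -0.0002] dworld [-8.0301 27.4907  0.0804] shift cur axes [-28.6386  -0.0742  -0.2291] shift final axes [-28.6385  -0.0804  -0.2415]
push F 4.025829009335818 lat 0.027081715364233587
jig x,y -86.37672400867409 0.24724146940035563
```

View pics/p3s.png

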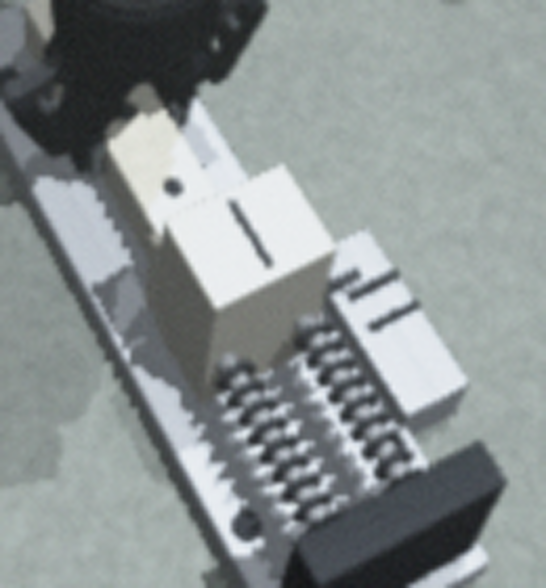

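```bash
cat > st.py <<'E'
from go import *
s=observe(); r=s["tool_pos"][:2]-[521.9,-224.7]
print("pushF %.1f lat %.1f Fz %.1f"%(-s["force"]@[.272,-.962,0],s["force"]@[.962,.272,0],s["force"][2]),"jig xy %.1f %.1f z %.1f"%(r@[.272,-.962],r@[.962,.272],s["tool_pos"][2]))
E
Z='[0,0,0,0,0,0]'
python3 -m pendant '[[2,0,0,0,0,0],[2,0,0,0,0,0],[0,0,0,0,0,0],[0,0,0,0,0,0]]' >/dev/null; python3 st.py
python3 -m pendant '[[2,0,0,0,0,0],[2,0,0,0,0,0],[0,0,0,0,0,0],[0,0,0,0,0,0]]'>/dev/null; python3 st.py
python3 -m pendant '[[2,0,0,0,0,0],[2,0,0,0,0,0],[0,0,0,0,0,0],[0,0,0,0,0,0]]'>/dev/null; python3 st.py
python3 -m pendant '[[2,0,0,0,0,0],[2,0,0,0,0,0],[0,0,0,0,0,0],[0,0,0,0,0,0]]'>/dev/null; python3 st.py
```

```text
pushF 5.0 lat -0.1 Fz 5.8 jig xy -82.7 0.1 z 199.9
pushF 7.2 lat 0.1 Fz 7.3 jig xy -79.4 0.1 z 199.9
pushF 8.8 lat 0.5 Fz 8.6 jig xy -75.8 0.0 z 199.9
pushF 11.5 lat 0.8 Fz 9.0 jig xy -72.3 0.0 z 199.9
```

```bash
python3 -m pendant '[[2,-0.2,0,0,0,0],[2,-0.2,0,0,0,0],[0,0,0,0,0,0],[0,0,0,0,0,0]]' >/dev/null; python3 st.py
python3 -m pendant '[[1.5,0,0,0,0,0],[1.5,0,0,0,0,0],[0,0,0,0,0,0],[0,0,0,0,0,0],[0,0,0,0,0,0]]' >/dev/null; python3 st.py
python3 - <<'E'
from h import *
d=snapshot("side"); im=cv2.resize(d["image"][270:370,330:430],None,fx=6,fy=6,interpolation=cv2.INTER_CUBIC); cv2.imwrite("pics/p4s.png",im)
d=snapshot("top"); im=cv2.resize(d["image"][150:235,350:490],None,fx=5.5,fy=5.5,interpolation=cv2.INTER_CUBIC); cv2.imwrite("pics/p4t.png",im)
E
```

```text
pushF 10.6 lat 2.1 Fz 6.0 jig xy -68.3 0.0 z 199.9
pushF 13.4 lat 1.9 Fz 7.4 jig xy -65.8 -0.0 z 199.9
```

View pics/p4s.png

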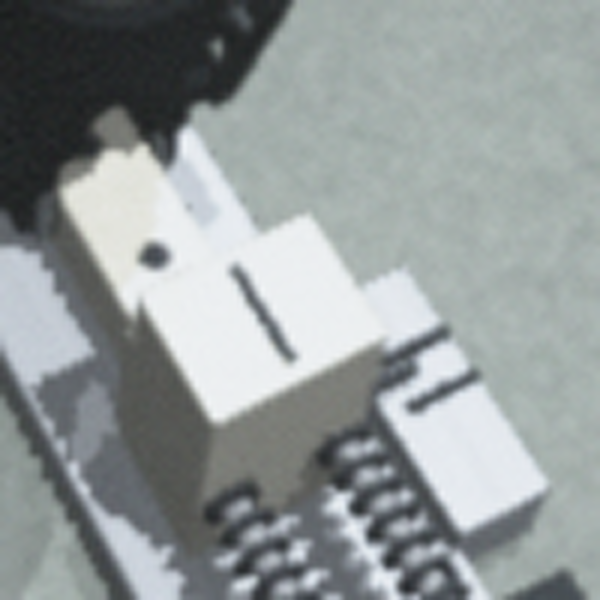

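View pics/p4t.png

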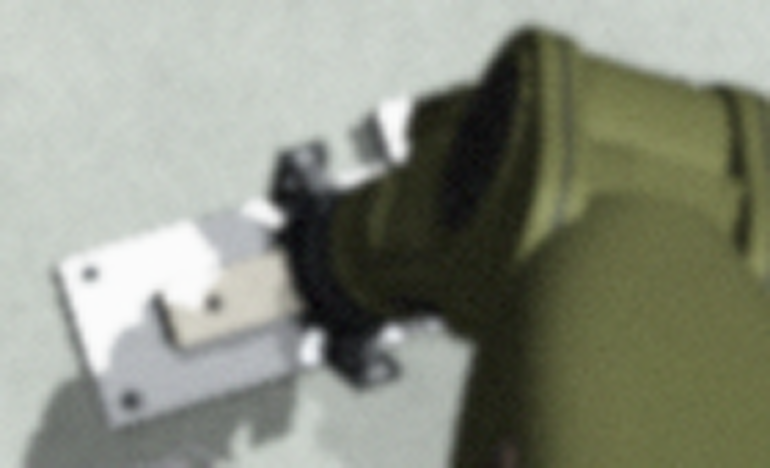

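```bash
python3 - <<'E'
from h import *
d=snapshot("side")
def jf(uv,z):
    P=ray(d,uv,z)[:,:2]-[521.9,-224.7]; return np.round(np.c_[P@[.272,-.962],P@[.962,.272]],1)
f=lambda p,ox,oy,k:[[ox+(x+.5)/k-.5,oy+(y+.5)/k-.5] for x,y in p]
print("before",jf(f([(258,275),(362,224),(412,300),(303,350)],280,240,3.75),127).tolist())
print("now",jf(f([(138,303),(308,213),(387,338),(213,424)],330,270,6),127).tolist())
# phase shift of post top slot, image registration between start and now
a=cv2.imread("pics/side0.png",0).astype(np.float32); b=cv2.cvtColor(d["image"],cv2.COLOR_BGR2GRAY).astype(np.float32)
u0,v0,u1,v1=348,302,382,338
T=a[v0:v1,u0:u1]; r=cv2.matchTemplate(b[290:360,335:410],T,cv2.TM_CCOEFF_NORMED); _,m,_,l=cv2.minMaxLoc(r); print("score",m,l)
x,y=l
def sub(a,b,c): return (a-c)/(2*(a-2*b+c))
ux=335+x+sub(r[y,x-1],r[y,x],r[y,x+1]); vy=290+y+sub(r[y-1,x],r[y,x],r[y+1,x])
c0=jf([[u0,v0]],127); c1=jf([[ux,vy]],127); print("shift",c1-c0)
E
python3 st.py
```

```text
before [[-0.1, -31.6], [-0.8, 26.9], [43.9, 27.2], [42.2, -31.3]]
now [[15.1, -31.7], [12.9, 28.6], [57.6, 28.0], [57.2, -30.8]]
score 0.9605128169059753 (17, 19)
shift [[15.5  0.1]]
pushF 12.7 lat 1.7 Fz 5.9 jig xy -65.8 -0.0 z 199.9
```

Shift 15.5 mm by image registration, 13–15 mm by corners, 14.2 mm by the arm. The pointer at crop (400,372) lies between the marks at (420,345) and (445,392). I hold for a moment, then check steadiness and the bar's alignment.

```bash
python3 -m pendant '[[0,0,0,0,0,0],[0,0,0,0,0,0],[0,0,0,0,0,0],[0,0,0,0,0,0],[0,0,0,0,0,0],[0,0,0,0,0,0],[0,0,0,0,0,0],[0,0,0,0,0,0]]'; python3 st.py
python3 - <<'E'
from ov import *
o=observe()["tool_pos"]; Bh=pose((o[0],o[1]),np.deg2rad(-74.2))
P=[(x,y,z+20) for x,y,z in [(-80,18,40),(-80,-18,40),(-80,18,0),(-80,-18,0),(40,18,40),(40,-18,40),(74,-18,40),(50,0,40)]]
s=snapshot("side");t=snapshot("top")
A=dots(t,Bh,P,(355,185,415,235),6,"");C=dots(s,Bh,P,(295,240,375,320),5,"")
h=np.zeros((420,780,3),np.uint8);h[:A.shape[0],:A.shape[1]]=A;h[:C.shape[0],A.shape[1]:A.shape[1]+C.shape[1]]=C
cv2.imwrite("pics/p5.png",h)
a=cv2.imread("pics/side0.png")
E
```

```text
t: 14.05
tool_pos: [503.9, -161.4, 199.9]
tool_rot: [-1.322, 1.005, -0.997]
force: [-0.8, 13.3, 7.8]
width: 34.7
pushF 13.0 lat 2.9 Fz 7.8 jig xy -65.8 -0.1 z 199.9
```

View pics/p5.png

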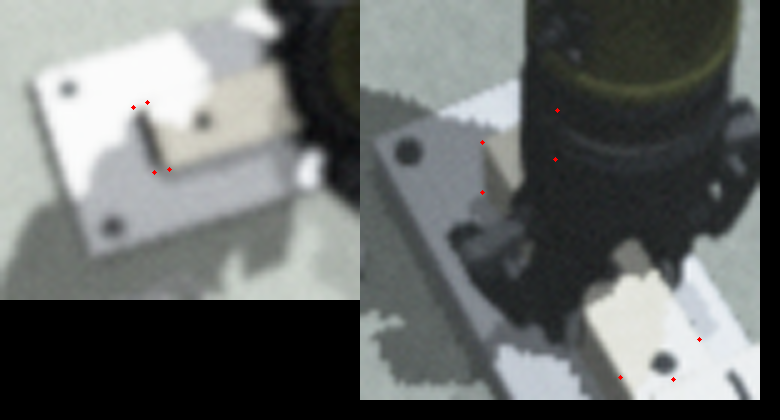

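```bash
python3 -c "
from station import close_job; print(close_job())"
```

```text
the job is handed in; nothing more can be done
None
```

I gripped the plated white crossbar at mid-length with 90 N and lifted it about 100 mm. I carried it over to the jig's open side, laid it on the bed and pushed its plate against the post. I handed the job in at about 14 s of the 43 s, with the arm still holding and pushing. No verdict is reported, so success rests on my own checks below.

**Post travel:** the three readings agree that the post was pushed back about 15 mm, and the pointer was visibly between the marks.
- Image registration: 15.5 mm
- Post corners in the picture: 13–15 mm
- Arm position: 14.2 mm

**Push:** the wrist read about 13 N along the push. The spring should account for about 9.5 N at this travel. I put the rest down to the bar dragging on the bed, which I did not measure separately.

**Alignment:** the tool was level and its heading matched the jig's when last checked, just before the post was touched. The final arm orientation differed only slightly. By the fit from the top view the bar was centred within 0.1 mm. The post corners in the side view put the jig's centre about 2 mm off, which is still inside the 7 mm allowed.

**On the bed:** the bar stayed pressed on the bed (6–8 N), with the tool height steady at 199.9 mm.

**Less certain:**
- A sideways force of about 2–3 N appeared at the end.
- The arm hid the plate's contact face in the last pictures, so flat contact is inferred from forces and positions.
- I made no final check of the other objects on the bench. The fingers and the bar were kept clear of them on the way.

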